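# Slide the board carrier round the bend into its catch

## Robot

A 6-joint arm with a two-finger parallel gripper is mounted at the origin on a cart in front of the work surface, level with it; the furniture and walls round the work are solid. World frame = base frame: x ahead of the robot, y to its left, z up, the work surface at z = 0. Lengths are in mm, angles in rad, forces in N, time in s.
With the tool pointing down it reaches from about 350 to 775 mm from the base axis. Payload 7.3 kg.
Tool frame: the origin (TCP) lies on the centre line of the jaws, within the pads' length; the fingertips stand 17 mm ahead of it and the grasp point (between the pads) lies 2 mm behind it; z points along the fingers, y is the line along which they close (so a half turn about z gives the same grasp; the last joint's range is limited). The gripper opens to 92 mm and grips with 3 to 60 N. Pads are 19 mm wide; open, the fingers measure 130 mm over their backs; the gripper's body (75 mm by 190 mm) begins 47 mm behind the grasp point.
Start: joints at [1.143, 0.342, 1.524, -0, 1.275, -0.146], TCP at [145.979, 504.315, 243.741] pointing down, gripper open.
Joint ranges: [-2.53, 2.53], [-0.77, 2.02], [0.04, 2.7], [-1, 4.14], [0.28, 2.66], [-3.11, 3.11]. Speed limits (rad/s): [2.57, 2.57, 3.14, 3.14, 3.14, 3.14].

## Interface

Orientations are given as [roll, pitch, yaw] about the fixed x, y, z axes, in that order (R = Rz(yaw) Ry(pitch) Rx(roll)).
In Python, from plant import bot gives the robot as it stands. The module is installed in compiled form; this text tells all that it offers.
- The arm moves only by the shell command python3 -m pendant 'ROWS'. ROWS is JSON, a list of rows, each a list of 3 entries, a list of its own where there are three numbers: the shift along the world's x, y, z as a fraction of full scale, then the turn, a rotation vector about the world's x, y, z as a fraction of full scale, then the opening, from -1 (shut) to 1 (fully open), so that 0 is half open. In form: [[[tx, ty, tz], [rx, ry, rz], claw], ...]. A call has exactly 10 rows; each row shifts and turns the commanded pose from where the row before left it; what a row does not reach is not made up. Full scale, the value 1, is 30 mm for a shift and 0.12 rad for a turn. A row lasts 1/12 s, in which the tool goes at most 41.7 mm and 7.16 degrees, less where a joint would pass 70% of its speed; a pose out of reach is approached as far as the arm can. A call with a number of a shift or a turn outside -1 to 1 is refused whole. A call with a gripper value outside its range is refused whole. The fingers move at their own pace and stop on an object; the grip force is fixed at half the most. Time passes only in rows, so rows that do not move let the fingers close, or fill a call up. It gives the time, the measured TCP pose, the force, the opening and the grip force at its end, in the units of the state.
- bot.get_obs(): the state, without advancing time (a new reading comes with each control period).
- bot.capture(name): name is "scene" or "top" or "wrist"; returns the picture (420x560x3 uint8, blue, green, red); there is no depth.
- bot.camera_params(name): a dict with "fovy" (degrees; the focal length in pixels is half the picture's height over the tangent of half this angle, whatever the lens; pixels are square), "cx", "cy" (the principal point, pixels), "camera_from_world" (4x4, takes a point from world to camera coordinates). Camera axes: x right, y down, z forward; pixel columns grow to the right and rows downward; lengths in mm; the calibration is good to about 2 mm. A picture is of the moment at which its call begins: read the wrist's pose just before it. camera_params takes no time and is no camera call; for the wrist camera it gives the pose at the moment of the call.
- bot.close_job(): hands the job in; it is judged then, once.
The state is a dict: "time": time; "joint_positions": joint angles; "dq": joint speeds; "tau": joint torques, N m; "tool_pos": TCP position; "tcp_rot": TCP orientation; "contact_force": force on the tool from outside, world axes, zero at the start; "moment": the same for the moment, N m; "grip_width": finger opening in mm; "finger_force": force on a finger pad.
Only numpy, scipy, OpenCV 4.12 (cv2) and the standard library are available. Lean on these libraries where they do the work, as an engineer would, in place of code of your own. Each camera call takes 0.05 s, during which the arm holds its last target. There are 200 camera calls.

## Task

Push the orange board carrier by its black knob along the guide rails, round the bend and down the exit leg, until it clicks in between the two sprung brass rollers and is pressed fully home, so that the black sprung buffer of the blue stop just gives; then let go of it. Ease it round by feel: keep its shoes down in the channel, do not jam it on the rails (bear on them with less than 20 N), do not drive the buffer in by more than 2 mm, and leave the things round about where they are.

Things in the scene. Friction and masses are not known exactly. Their poses are not given: they have to be found in the camera images.
- track: Black plate 250 x 300 x 8 mm on four legs, top 70 mm above the bench, fixed, with two aluminium rails 8 mm thick and 10 mm high. Origin on the bench, 25 mm in y from under the plate's centre. The channel between the rails is 27 mm wide; its centreline is the entry leg, along +x at y = -80 mm from x = -115 to -10, a quarter-circle bend to the left, then the exit leg, along +y at x = +60 from y = -10 to +155.
- bend (a point): Centre of the quarter-circle bend, on the plate's top (at -10, -10, +70 mm in the track's frame). The channel's centreline runs round it at a radius of 70 mm; rail faces at 56.5 and 83.5 mm.
- knob (a point): Middle of the grip of the carrier's round upright black knob, 18 mm thick; knob top 15 mm above, deck top 35 mm below this point. Axes are the carrier's, +x forward along the channel. The loose carrier (80 x 50 mm orange deck, 0.17 to 0.35 kg) slides on two round white shoes 24 mm across, 22 mm ahead of and behind the knob, 1.5 mm play each side; a loose hold lets it turn and settle.
- catch_left (a joint): How far the left brass roller is pushed out, m. 0: free; about 0.006: the bulge of the deck is passing; about 0.003: carrier home, caught. The rollers stand on the blue stop, 29 mm before the buffer's face, each side of the exit leg, and take 5 to 9 N in all to push past; then they pull the carrier on to the buffer. Tops 23 mm above the plate.
- catch_right (a joint): The same for the right brass roller.
- buffer (a joint): How far the black sprung buffer of the blue stop is driven in, m. It faces the carrier at the end of the exit leg, is stiff (with the rollers helping, a push of 7 to 9 N starts it, then 4 to 5 N per mm) and springs back out (0) when let go. The stop is set anew each time: with the carrier home, the knob lies anywhere from y = +35 to +90 mm in the track's frame; not measured, feel for it. Stop's top 25 mm above the plate.
- flush_cutter: Red-handled cutter lying on the mat, a bystander. Origin at the middle of its underside.
- tweezers_fine: Steel tweezers lying on the mat, a bystander. Origin at the middle of the underside.
- carton_c: Small brown carton 50 x 50 x 42 mm, a bystander. Origin at the middle of its underside.
- flux_jar: Small amber jar with a white cap, 44 mm across, 47 mm high, a bystander. Origin at the middle of its underside.
- polyimide_tape: Amber tape roll lying flat, 60 mm across, 12 mm high, a bystander. Origin at the middle of its underside.
There are look-alikes about, which are no part of the job. What is meant by the part that bears knob is not red, and is the larger of those in its own colour.

How it is judged (in metres and radians):
On the way, in this order (a step that is already met when the one before it is completed fails the run):
1. the carrier has come round the bend along the channel (y of knob in the frame of track above 0 m), for 0.1 s.
2. pressed home: the buffer gives by at least 0.4 mm (value of joint buffer above 0.0004 m), for 0.04 s.
At the end, for the whole second after the job is handed in: The carrier stands level in the channel at the end of the exit leg, at the buffer, caught by both brass rollers (each pushed out between 1 and 5.2 mm, that is, sprung in behind the deck's front bulges), the buffer not held in by more than 1 mm, and the carrier let go (value of joint catch_left between 0.001 and 0.0052 m and value of joint catch_right between 0.001 and 0.0052 m and y of knob in the frame of track above 0.03 m and value of joint buffer below 0.001 m and height (world z) of knob below 0.129 m and angle between knob's own z axis and vertical below 0.06 rad); the robot touches nothing.
It fails at once if the carrier is jammed on the rails or the plate with more than 20 N (contact force between track and anything else above 20 N).
It fails at once if the buffer is driven in by more than 2 mm (value of joint buffer above 0.002 m).
It fails at once if the carrier is lifted by more than 7 mm (height (world z) of knob above 0.132 m).
It fails at once if a bystander is shifted by more than 20 mm (distance of any of flush_cutter, tweezers_fine, carton_c, flux_jar, polyimide_tape from where it was at the start of the episode above 0.02 m).
It also fails if it takes over 59 s, if anything falls off the work surface, if the arm or the gripper's body presses on something with over 40 N, if the wrist force passes 120 N, or if a joint passes its speed limit or range.

## Working session

There is one attempt and no reset: what is moved stays moved. The work goes in short steps, Python scripts to look and compute and a shell command to move; the robot and the scene stay as the last step left them, time stands still between calls to the robot, and variables do not carry over. Pictures are saved under pics/ and viewed, at most 10 in all, crops included, and the job is handed in when it is done.

```bash
mkdir -p pics; cat > h.py <<'E'
import numpy as np,cv2
from plant import bot
def cam(n):
    p=bot.camera_params(n);T=np.array(p["camera_from_world"]);f=210/np.tan(np.radians(p["fovy"])/2);return p,T,f
def ray(C,u,v,z):
    p,T,f=C;d=T[:3,:3].T@np.array([(u-p["cx"])/f,(v-p["cy"])/f,1]);o=-T[:3,:3].T@T[:3,3]
    return o+d*(z-o[2])/d[2]
def proj(C,P):
    p,T,f=C;q=T[:3,:3]@np.array(P)+T[:3,3];return p["cx"]+f*q[0]/q[2],p["cy"]+f*q[1]/q[2]
E
python3 - <<'E'
from h import *
s=bot.get_obs();print(s)
for n in("scene","top"):
    cv2.imwrite(f"pics/{n}0.png",bot.capture(n)); print(n,bot.camera_params(n))
E
```

```text
{'time': 0.0, 'joint_positions': array([ 1.14302974e+00,  3.42735785e-01,  1.52502941e+00, -4.54368053e-05,
        1.27541078e+00, -1.45973488e-01]), 'dq': array([-0.00056091,  0.0010945 ,  0.00278742, -0.0003091 , -0.00060424,
       -0.00072694]), 'tau': array([ 2.17047855e-04, -4.31227076e+01, -2.44225448e+01,  7.19799497e-02,
        5.55974082e-02, -1.50286869e-04]), 'tool_pos': array([145.80460776, 503.93861542, 243.03384689]), 'tcp_rot': array([-3.14001985e+00, -1.87317403e-04,  2.85981267e+00]), 'contact_force': array([-0.30437091, -0.18554296, -0.09469146]), 'moment': array([-0.00796918,  0.03101149, -0.03220634]), 'finger_force': 0.0, 'grip_width': 91.76746247135588}
scene {'fovy': 54.70225358441235, 'cx': 277.21056323554734, 'cy': 209.58724211771388, 'camera_from_world': array([[ 8.81002947e-01, -4.72948881e-01,  1.23759099e-02,
        -4.87261411e+02],
       [-2.76452819e-01, -5.35848407e-01, -7.97772100e-01,
         2.74951929e+02],
       [ 3.83937033e-01,  6.99418216e-01, -6.02832077e-01,
         1.01400908e+03],
       [ 0.00000000e+00,  0.00000000e+00,  0.00000000e+00,
         1.00000000e+00]])}
top {'fovy': 44.24574438011367, 'cx': 281.9710784496115, 'cy': 206.99727894573647, 'camera_from_world': array([[-2.60695063e-02, -9.99633642e-01, -7.27753747e-03,
         7.66964972e+01],
       [-9.85575480e-01,  2.69192723e-02, -1.67081796e-01,
         5.75024254e+02],
       [ 1.67216490e-01,  2.81682257e-03, -9.85916179e-01,
         1.72127544e+03],
       [ 0.00000000e+00,  0.00000000e+00,  0.00000000e+00,
         1.00000000e+00]])}
```

View pics/top0.png

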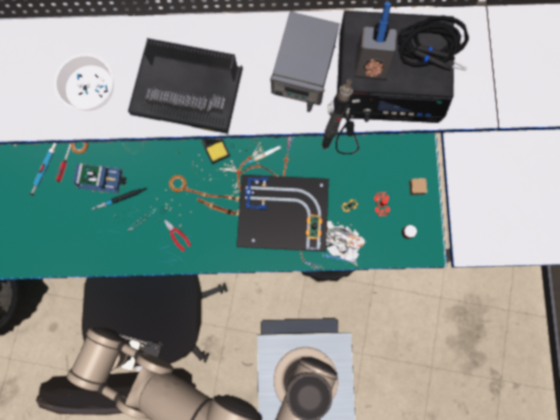

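View pics/scene0.png

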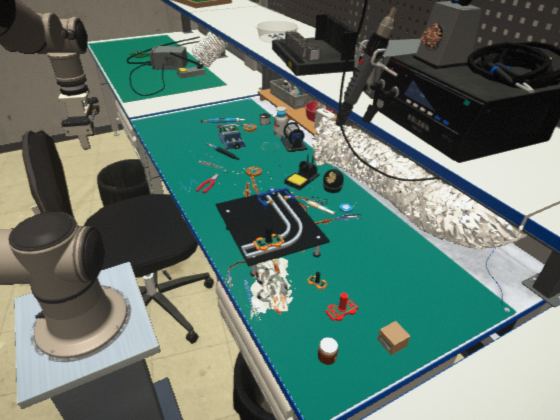

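Top view (up = +x, left = +y): the plate is at cols 238–328, rows 177–249. The orange carrier is at about (314,227) on the entry leg, and the blue stop is at about (256,193). The small orange look-alike is at (349,206) and the red one at (381,204).

```bash
cat > m.py <<'E'
from h import *
n="top";C=cam(n);im=cv2.imread("pics/top0.png")
hsv=cv2.cvtColor(im,cv2.COLOR_BGR2HSV)
k=cv2.inRange(hsv,(0,0,0),(179,255,60));k=cv2.morphologyEx(k,cv2.MORPH_OPEN,np.ones((3,3)))
k[:172]=0;k[255:]=0;k[:,:230]=0;k[:,335:]=0
k=cv2.morphologyEx(k,cv2.MORPH_CLOSE,np.ones((25,25)))
c=max(cv2.findContours(k,0,2)[0],key=cv2.contourArea)
P=np.array([ray(C,u,v,70)[:2] for u,v in c[:,0]],np.float32)
print("plate",cv2.minAreaRect(P))
o=cv2.inRange(hsv,(8,120,110),(25,255,255));o[:205]=0;o[250:]=0;o[:,:295]=0;o[:,330:]=0
v,u=np.nonzero(o);print("orange",u.min(),u.max(),v.min(),v.max())
P=np.array([ray(C,a,b,90)[:2] for a,b in zip(u,v)],np.float32);print(cv2.minAreaRect(P),P.mean(0))
b=cv2.inRange(hsv,(100,130,60),(125,255,255));b[:175]=0;b[212:]=0;b[:,:240]=0;b[:,275:]=0
v,u=np.nonzero(b);P=np.array([ray(C,a,c,95)[:2] for a,c in zip(u,v)],np.float32);print("blue",P.min(0),P.max(0))
crop=cv2.resize(im[165:275,220:400],None,fx=4.4,fy=4.4,interpolation=cv2.INTER_CUBIC);cv2.imwrite("pics/crop0.png",crop)
E
python3 m.py
```

```text
plate ((623.36376953125, 54.532188415527344), (288.40057373046875, 111.18628692626953), 87.69068908691406)
orange 305 322 214 239
((501.44970703125, -41.9739875793457), (53.7958869934082, 84.30998992919922), 83.71060180664062) [501.95782 -42.27583]
blue [567.1612  108.94415] [674.53906 183.85428]
```

View pics/crop0.png

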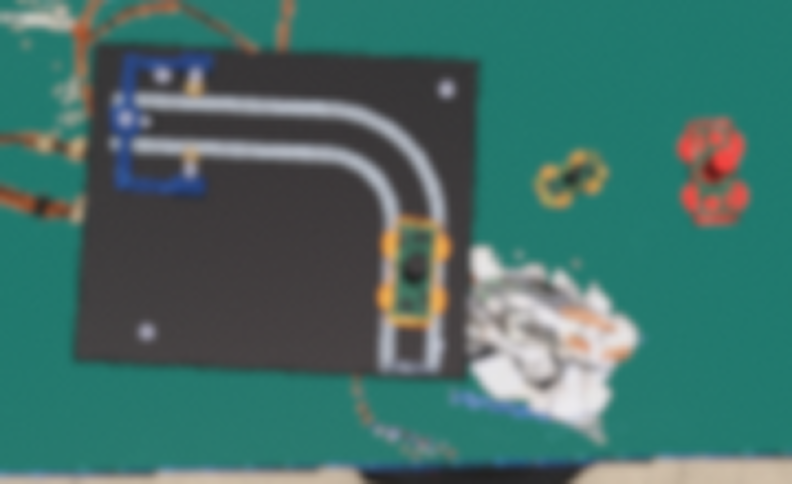

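The crop shows the plate corners at (94,45), (479,60), (466,380) and (75,362), with the knob at about (414,265). I'm computing the track pose from those corners and starting to move.

```bash
python3 - <<'E'
from h import *
C=cam("top")
f=lambda u,v,z:ray(C,220+u/4.4-.4,165+v/4.4-.4,z)
A=[f(u,v,70)[:2] for u,v in((94,45),(479,60),(466,380),(75,362))]  # tl(x+,y+),tr,br,bl
L=[(125,175),(125,-125),(-125,-125),(-125,175)]
A=np.array(A);L=np.array(L,float);print(A)
a=A-A.mean(0);l=L-L.mean(0)
th=np.arctan2((l[:,0]*a[:,1]-l[:,1]*a[:,0]).sum(),(l*a).sum());R=np.array([[np.cos(th),-np.sin(th)],[np.sin(th),np.cos(th)]])
t=A.mean(0)-R@L.mean(0);print("th",th,"t",t,"res",A-(L@R.T+t))
k=f(414,265,132)[:2];print("knob",k,"in track",R.T@(k-t))
E
python3 -m pendant '[[[0.7,-1,0],[0,0,-1],1],[[0.7,-1,0],[0,0,-1],1],[[0.7,-1,0],[0,0,-1],1],[[0.7,-1,0],[0,0,-1],1],[[0.7,-1,0],[0,0,-1],1],[[0.7,-1,0],[0,0,-1],1],[[0.7,-1,0],[0,0,-1],1],[[0.7,-1,0],[0,0,-1],1],[[0.7,-1,0],[0,0,-1],1],[[0.7,-1,0],[0,0,-1],1]]'
```

```text
[[ 688.71257038  198.65371986]
 [ 668.47782305 -100.01733108]
 [ 420.65005739  -79.97349218]
 [ 442.23255204  216.25278845]]
th -0.07256292091396667 t [553.20576924  33.79470961] res [[-1.85162748 -0.61806394]
 [-0.33659707 -0.07857501]
 [ 1.17775382  1.8404491 ]
 [ 1.01047073 -1.14381014]]
knob [501.31011044 -40.19017429] in track [-46.39524435 -77.55258699]
time: 0.93
tool_pos: [356.4, 202.6, 243.6]
tcp_rot: [-3.141, 0.0, 1.654]
contact_force: [-0.2, 1.2, -0.9]
grip_width: 91.7
finger_force: 0.0
```

```bash
python3 -m pendant '[[[0.54,-0.9,0],[0,0,-0.14],1],[[0.54,-0.9,0],[0,0,-0.14],1],[[0.54,-0.9,0],[0,0,-0.14],1],[[0.54,-0.9,0],[0,0,-0.14],1],[[0.54,-0.9,0],[0,0,-0.14],1],[[0.54,-0.9,0],[0,0,-0.14],1],[[0.54,-0.9,0],[0,0,-0.14],1],[[0.54,-0.9,0],[0,0,-0.14],1],[[0.54,-0.9,0],[0,0,-0.18],1],[[0,0,0],[0,0,0],1]]'
python3 - <<'E'
from h import *
print(bot.get_obs()["tool_pos"]);C=cam("wrist");im=bot.capture("wrist");cv2.imwrite("pics/w1.png",im)
print(C); print(proj(C,(501,-41,132)))
E
```

```text
time: 1.77
tool_pos: [503.9, -43.0, 243.1]
tcp_rot: [3.141, 0.002, 1.499]
contact_force: [-0.3, -0.0, 0.3]
grip_width: 92.0
finger_force: 0.0
[503.92385564 -43.00141128 243.08888729]
({'fovy': 65.31060036217143, 'cx': 282.0089244035521, 'cy': 207.04941208332795, 'camera_from_world': array([[ 9.97389830e-01, -7.21857876e-02,  1.65488127e-03,
        -5.05773812e+02],
       [-6.97849104e-02, -9.57826661e-01,  2.78743886e-01,
        -4.15849451e+01],
       [-1.85362576e-02, -2.78131803e-01, -9.60364049e-01,
         3.86963590e+02],
       [ 0.00000000e+00,  0.00000000e+00,  0.00000000e+00,
         1.00000000e+00]])}, array([[ 9.97389830e-01, -7.21857876e-02,  1.65488127e-03,
        -5.05773812e+02],
       [-6.97849104e-02, -9.57826661e-01,  2.78743886e-01,
        -4.15849451e+01],
       [-1.85362576e-02, -2.78131803e-01, -9.60364049e-01,
         3.86963590e+02],
       [ 0.00000000e+00,  0.00000000e+00,  0.00000000e+00,
         1.00000000e+00]]), np.float64(327.6706435035407))
(np.float64(278.382049046408), np.float64(206.44719202802835))
```

View pics/w1.png

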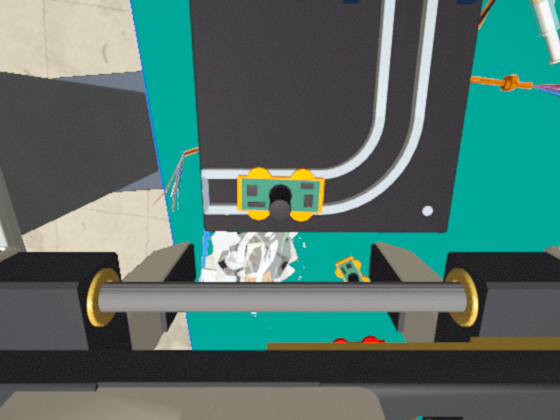

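The wrist view shows the knob top at about (280,209), plate corners at (203,231) and (447,232), and the exit rails' outer edges at cols ~383 and ~437 at the top. I'll refine the pose from these.

```bash
python3 - <<'E'
from h import *
im=cv2.imread("pics/w1.png");g=cv2.cvtColor(im,cv2.COLOR_BGR2GRAY)
import json
p={"fovy":65.31060036217143,"cx":282.0089,"cy":207.0494}
C=(p,np.array([[.997389830,-.0721857876,.00165488127,-505.773812],[-.0697849104,-.957826661,.278743886,-41.5849451],[-.0185362576,-.278131803,-.960364049,386.963590],[0,0,0,1]]),327.67064)
a=ray(C,203,231,70);b=ray(C,447,232,70);d=b-a;th=np.arctan2(d[1],d[0]);print(np.hypot(*d[:2]),th)
R=np.array([[np.cos(th),-np.sin(th)],[np.sin(th),np.cos(th)]]);t=((a+b)/2)[:2]-R@[0,-125];print("t",t)
for z,r in((80,40),(80,80),(80,110)):
    w=np.nonzero(g[r,330:470]>140)[0]+330;print(r,w.min(),w.max(),[R.T@(ray(C,u,r,80)[:2]-t) for u in(w.min(),w.max())])
for c in(215,225):
    w=np.nonzero(g[150:230,c]>140)[0]+150;print(c,w.min(),w.max(),[R.T@(ray(C,c,u,80)[:2]-t) for u in(w.min(),w.max())])
hsv=cv2.cvtColor(im,cv2.COLOR_BGR2HSV);k=cv2.inRange(hsv[175:235,255:310],(0,0,0),(179,255,55))
v,u=np.nonzero(k[:, :]);n,l,st,ce=cv2.connectedComponentsWithStats(k);print(st,ce)
k=ray(C,280,209,140)[:2];print("knob",k,R.T@(k-t))
E
```

```text
249.06188738339478 -0.07722612766110365
t [554.31827351  35.85224159]
40 381 433 [array([38.46370607, 50.52641114]), array([82.28067986, 50.75837663])]
80 378 428 [array([38.66870719, 19.00226466]), array([82.14218451, 19.2249557 ])]
110 375 424 [array([38.16333728, -5.9941399 ]), array([81.80964417, -5.77649833])]
215 169 214 [array([-106.96014358,  -59.57919327]), array([-109.25122212, -103.64450983])]
225 169 214 [array([-97.61892204, -59.53530193]), array([ -99.53558087, -103.60118963])]
[[   0    0   55   60 3010]
 [  14   10   22   20  290]] [[27.19302326 30.54053156]
 [24.99655172 18.7       ]]
knob [502.34347045 -40.8551977 ] [-45.90196236 -80.48864048]
```

```bash
python3 -m pendant '[[[-0.03,0.04,-0.8],[0,0,-0.04],1],[[-0.03,0.03,-0.8],[0,0,0],1],[[0,0,-0.8],[0,0,0],1],[[0,0,-0.8],[0,0,0],1],[[0,0,-0.6],[0,0,0],1],[[0,0,-0.37],[0,0,0],0.3],[[0,0,0],[0,0,0],-0.2],[[0,0,0],[0,0,0],-0.56],[[0,0,0],[0,0,0],-0.56],[[0,0,0],[0,0,0],-0.56]]'
cat > path.py <<'E'
from h import *
from scipy.optimize import brentq
th=-0.0772;t=np.array([554.6,34.8]);R=np.array([[np.cos(th),-np.sin(th)],[np.sin(th),np.cos(th)]])
def cl(s): # s=0 at bend start
    if s<0:return np.array([-10+s,-80.])
    if s<35*np.pi:a=s/70;return np.array([-10+70*np.sin(a),-10-70*np.cos(a)])
    return np.array([60.,-10+s-35*np.pi])
def pose(sr):
    sf=brentq(lambda s:np.linalg.norm(cl(s)-cl(sr))-44,sr+40,sr+60);a,b=cl(sr),cl(sf);d=b-a
    return (a+b)/2,np.arctan2(d[1],d[0])
def ofs(p):return R.T@(np.array(p)-t)
if __name__=="__main__":
    s=np.arange(-58,140,4.);P=[pose(x) for x in s]
    for i in range(1,len(s)):
        d=R@(P[i][0]-P[i-1][0])/30;print(i,round(d[0],2),round(d[1],2),round((P[i][1]-P[i-1][1])/.12,2),P[i][0].round(0),(R@P[i][0]+t).round(1),round(P[i][1],3))
E
python3 path.py
```

```text
time: 2.65
tool_pos: [500.5, -36.4, 119.7]
tcp_rot: [3.14, 0.0, 1.499]
contact_force: [-0.3, -0.5, 0.2]
grip_width: 63.0
finger_force: 0.0
1 0.13 -0.01 0.0 [-42. -80.] [506.6 -41.7] 0.0
2 0.13 -0.01 0.0 [-38. -80.] [510.5 -42. ] 0.0
3 0.13 -0.01 0.0 [-34. -80.] [514.5 -42.3] 0.0
4 0.13 -0.01 0.01 [-30. -80.] [518.5 -42.6] 0.001
5 0.13 -0.01 0.04 [-26. -80.] [522.5 -42.8] 0.006
6 0.13 -0.0 0.09 [-22. -80.] [526.5 -42.9] 0.016
7 0.13 0.0 0.13 [-18. -79.] [530.5 -42.9] 0.032
8 0.13 0.01 0.18 [-14. -79.] [534.5 -42.7] 0.053
9 0.13 0.01 0.22 [-10. -78.] [538.5 -42.4] 0.08
10 0.13 0.01 0.27 [ -6. -78.] [542.5 -42. ] 0.112
11 0.13 0.02 0.31 [ -2. -77.] [546.4 -41.5] 0.149
12 0.13 0.02 0.35 [  2. -76.] [550.3 -40.9] 0.191
13 0.13 0.02 0.4 [  5. -75.] [554.2 -40.2] 0.239
14 0.13 0.03 0.44 [  9. -74.] [558.  -39.4] 0.292
15 0.12 0.03 0.47 [ 13. -72.] [561.7 -38.4] 0.348
16 0.12 0.04 0.48 [ 16. -71.] [565.3 -37.3] 0.405
17 0.12 0.04 0.48 [ 20. -69.] [568.8 -36. ] 0.463
18 0.12 0.05 0.48 [ 23. -68.] [572.3 -34.5] 0.52
19 0.11 0.06 0.48 [ 26. -66.] [575.7 -32.7] 0.577
20 0.11 0.06 0.48 [ 29. -64.
[... 739 characters left out ...]
32 [ 57. -15.] [610.5  15. ] 1.445
36 0.03 0.12 0.28 [ 58. -12.] [611.5  18.8] 1.478
37 0.03 0.13 0.23 [59. -8.] [612.4  22.6] 1.507
38 0.03 0.13 0.19 [59. -4.] [613.2  26.4] 1.53
39 0.02 0.13 0.15 [59.  0.] [613.9  30.3] 1.548
40 0.02 0.13 0.11 [60.  4.] [614.5  34.2] 1.561
41 0.02 0.13 0.06 [60.  8.] [615.   38.2] 1.568
42 0.01 0.13 0.02 [60. 12.] [615.4  42.2] 1.571
43 0.01 0.13 0.0 [60. 16.] [615.7  46.2] 1.571
44 0.01 0.13 0.0 [60. 20.] [616.   50.2] 1.571
45 0.01 0.13 0.0 [60. 24.] [616.3  54.1] 1.571
46 0.01 0.13 0.0 [60. 28.] [616.6  58.1] 1.571
47 0.01 0.13 0.0 [60. 32.] [616.9  62.1] 1.571
48 0.01 0.13 0.0 [60. 36.] [617.2  66.1] 1.571
49 0.01 0.13 0.0 [60. 40.] [617.5  70.1] 1.571
```

```bash
python3 -m pendant '[[[0.07,-0.15,0],[0,0,-0.04],-0.56],[[0,0,0],[0,0,0],-0.56],[[0,0,0],[0,0,0],-0.56],[[0,0,0],[0,0,0],-0.56],[[0,0,0],[0,0,0],-0.56],[[0,0,0],[0,0,0],-0.56],[[0,0,0],[0,0,0],-0.56],[[0,0,0],[0,0,0],-0.56],[[0,0,0],[0,0,0],-0.56],[[0,0,0],[0,0,0],-0.56]]'
python3 - <<'E'
from h import *
cv2.imwrite("pics/w2.png",bot.capture("wrist"))
print(bot.get_obs())
E
```

```text
time: 3.48
tool_pos: [502.1, -41.0, 118.6]
tcp_rot: [3.142, -0.0, 1.494]
contact_force: [0.6, -0.3, -0.7]
grip_width: 20.4
finger_force: 0.0
{'time': 3.5333, 'joint_positions': array([-2.33843615e-01,  4.44429732e-01,  1.75281713e+00, -3.44465157e-05,
        9.44298877e-01, -1.57311623e-01]), 'dq': array([ 5.10968497e-04,  1.23844627e-03, -9.67424509e-05, -5.23615374e-04,
        1.51743677e-03, -2.12926598e-03]), 'tau': array([ 4.29656411e-04, -4.35135448e+01, -1.95833784e+01,  6.04967494e-02,
        4.96569823e-02, -1.94355260e-05]), 'tool_pos': array([502.05844491, -41.06208408, 118.62519854]), 'tcp_rot': array([3.14155069e+00, 3.49109054e-05, 1.49428453e+00]), 'contact_force': array([-0.42371742,  0.52171925,  0.29063442]), 'moment': array([-0.0816391 ,  0.07869157,  0.01332471]), 'finger_force': 0.0, 'grip_width': 20.426744449480115}
```

View pics/w2.png

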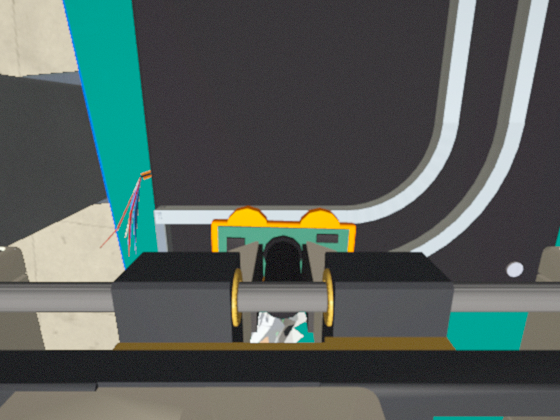

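The knob sits between the fingers with about 2 mm of play. I'm starting the push along the entry leg.

```bash
python3 -m pendant '[[[0.13,-0.01,0],[0,0,0],-0.59],[[0.13,-0.01,0],[0,0,0],-0.59],[[0.13,-0.01,0],[0,0,0],-0.59],[[0.13,-0.01,0],[0,0,0.01],-0.59],[[0.13,-0.01,0],[0,0,0.04],-0.59],[[0.13,0,0],[0,0,0.09],-0.59],[[0.13,0,0],[0,0,0.13],-0.59],[[0.13,0.01,0],[0,0,0.18],-0.59],[[0.13,0.01,0],[0,0,0.22],-0.59],[[0.13,0.01,0],[0,0,0.27],-0.59]]'
```

```text
time: 4.37
tool_pos: [541.4, -41.6, 118.6]
tcp_rot: [-3.142, -0.0, 1.61]
contact_force: [-1.3, 0.6, 0.1]
grip_width: 19.0
finger_force: 0.5
```

```bash
python3 -m pendant '[[[0.14,0.01,0],[0,0,0.31],-0.59],[[0.14,0.02,0],[0,0,0.35],-0.59],[[0.13,0.02,0],[0,0,0.4],-0.59],[[0.13,0.02,0],[0,0,0.44],-0.59],[[0.12,0.03,0],[0,0,0.47],-0.59],[[0.12,0.04,0],[0,0,0.48],-0.59],[[0.12,0.04,0],[0,0,0.48],-0.59],[[0.12,0.05,0],[0,0,0.48],-0.59],[[0.11,0.06,0],[0,0,0.48],-0.59],[[0.11,0.06,0],[0,0,0.48],-0.59]]'
```

```text
time: 5.2
tool_pos: [578.5, -31.1, 118.6]
tcp_rot: [-3.141, -0.0, 2.136]
contact_force: [-1.2, -0.7, 0.5]
grip_width: 18.8
finger_force: 0.6
```

```bash
python3 -m pendant '[[[0.11,0.07,0],[0,0,0.48],-0.59],[[0.1,0.08,0],[0,0,0.48],-0.59],[[0.1,0.08,0],[0,0,0.48],-0.59],[[0.09,0.09,0],[0,0,0.48],-0.59],[[0.09,0.09,0],[0,0,0.48],-0.59],[[0.08,0.1,0],[0,0,0.48],-0.59],[[0.08,0.1,0],[0,0,0.48],-0.59],[[0.07,0.11,0],[0,0,0.48],-0.59],[[0.06,0.11,0],[0,0,0.48],-0.59],[[0.06,0.11,0],[0,0,0.48],-0.59]]'
```

```text
time: 6.03
tool_pos: [603.8, -3.0, 118.6]
tcp_rot: [-3.141, 0.0, 2.712]
contact_force: [-0.7, -0.8, 0.8]
grip_width: 18.9
finger_force: 0.6
```

```bash
python3 -m pendant '[[[0.05,0.12,0],[0,0,0.48],-0.59],[[0.05,0.12,0],[0,0,0.44],-0.59],[[0.04,0.12,0],[0,0,0.4],-0.59],[[0.04,0.12,0],[0,0,0.36],-0.59],[[0.04,0.12,0],[0,0,0.32],-0.59],[[0.03,0.12,0],[0,0,0.28],-0.59],[[0.03,0.13,0],[0,0,0.23],-0.59],[[0.03,0.13,0],[0,0,0.19],-0.59],[[0.02,0.13,0],[0,0,0.15],-0.59],[[0.02,0.13,0],[0,0,0.11],-0.59]]'
python3 - <<'E'
from path import *
cv2.imwrite("pics/w3.png",bot.capture("wrist"))
o=bot.get_obs();print(o["tool_pos"],ofs(o["tool_pos"][:2]))
E
```

```text
time: 6.87
tool_pos: [614.1, 34.6, 118.6]
tcp_rot: [3.142, 0.0, 3.064]
contact_force: [1.1, -0.8, -0.3]
grip_width: 18.6
finger_force: 0.4
[614.16832407  35.3025385  118.63543464] [59.35214592  5.09514981]
```

View pics/w3.png

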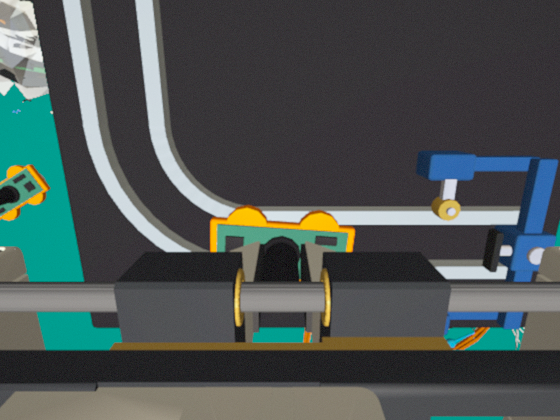

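The carrier is round the bend. The brass roller is at (448,210) and the buffer face at about (487,235). I'm locating the stop along the exit leg.

```bash
python3 - <<'E'
from path import *
C=cam("wrist");im=cv2.imread("pics/w3.png")
print(im[250,480:506].tolist())
for u,v,z in((448,210,93),(487,235,91),(487,250,85),(353,228,90),(282,240,140)):print(u,v,ofs(ray(C,u,v,z)[:2]))
E
```

```text
[[52, 46, 51], [56, 52, 56], [53, 52, 58], [57, 52, 59], [49, 45, 49], [26, 29, 29], [18, 16, 22], [20, 22, 24], [26, 24, 27], [25, 26, 26], [22, 19, 21], [27, 30, 29], [29, 25, 26], [35, 31, 33], [45, 49, 50], [55, 57, 55], [54, 55, 55], [57, 54, 55], [56, 54, 50], [74, 69, 66], [164, 153, 150], [215, 203, 199], [227, 214, 210], [227, 214, 210], [226, 213, 208], [226, 214, 210]]
448 210 [34.04105715 92.71374946]
487 235 [ 48.98310494 117.23637269]
487 250 [ 60.52654843 122.85409363]
353 228 [45.25690365 43.55344009]
282 240 [32.2484394   4.52595798]
```

```bash
python3 -m pendant '[[[0.02,0.14,0],[0,0,0.04],-0.59],[[0.02,0.14,0],[0,0,0.04],-0.59],[[0.01,0.14,0],[0,0,0],-0.59],[[0.01,0.14,0],[0,0,0],-0.59],[[0.01,0.14,0],[0,0,0],-0.59],[[0.01,0.14,0],[0,0,0],-0.59],[[0.01,0.13,0],[0,0,0],-0.59],[[0.01,0.1,0],[0,0,0],-0.59],[[0.01,0.05,0],[0,0,0],-0.59],[[0,0,0],[0,0,0],-0.59]]'
python3 - <<'E'
from path import *
o=bot.get_obs();print(o["tool_pos"],ofs(o["tool_pos"][:2]),o["tcp_rot"],o["contact_force"])
E
```

```text
time: 7.75
tool_pos: [617.3, 68.3, 118.6]
tcp_rot: [3.141, 0.0, 3.073]
contact_force: [0.3, -0.1, -0.1]
grip_width: 18.9
finger_force: 0.0
[617.30715952  68.29325676 118.63694555] [59.93727817 38.22968465] [3.14131009e+00 2.94884895e-05 3.07262348e+00] [ 0.25602159 -0.14458764 -0.12895998]
```

```bash
python3 -m pendant '[[[0.01,0.06,0],[0,0,-0.07],-0.59],[[0,0.06,0],[0,0,0],-0.59],[[0.01,0.06,0],[0,0,0],-0.59],[[0,0.06,0],[0,0,0],-0.59],[[0.01,0.06,0],[0,0,0],-0.59],[[0,0.06,0],[0,0,0],-0.59],[[0.01,0.06,0],[0,0,0],-0.59],[[0,0.06,0],[0,0,0],-0.59],[[0,0.05,0],[0,0,0],-0.59],[[0,0.05,0],[0,0,0],-0.59]]'
```

```text
time: 8.58
tool_pos: [618.5, 85.4, 118.6]
tcp_rot: [3.142, 0.0, 3.064]
contact_force: [-0.2, -0.5, -0.4]
grip_width: 18.9
finger_force: 0.4
```

```bash
python3 -m pendant '[[[0,0.04,0],[0,0,0],-0.59],[[0,0.04,0],[0,0,0],-0.59],[[0.01,0.04,0],[0,0,0],-0.59],[[0,0.04,0],[0,0,0],-0.59],[[0,0.04,0],[0,0,0],-0.59],[[0.01,0.04,0],[0,0,0],-0.59],[[0,0.04,0],[0,0,0],-0.59],[[0,0.04,0],[0,0,0],-0.59],[[0.01,0.04,0],[0,0,0],-0.59],[[0,0.04,0],[0,0,0],-0.59]]'
```

```text
time: 9.42
tool_pos: [619.5, 95.4, 119.1]
tcp_rot: [-3.139, 0.0, 3.063]
contact_force: [-1.9, -8.1, 2.7]
grip_width: 19.2
finger_force: 3.9
```

```bash
python3 -m pendant '[[[0,0.02,0],[0,0,0],-0.59],[[0,0.02,0],[0,0,0],-0.59],[[0,0.02,0],[0,0,0],-0.59],[[0,0.02,0],[0,0,0],-0.59],[[0.01,0.02,0],[0,0,0],-0.59],[[0,0.02,0],[0,0,0],-0.59],[[0,0,0],[0,0,0],-0.59],[[0,0,0],[0,0,0],-0.59],[[0,0,0],[0,0,0],-0.59],[[0,0,0],[0,0,0],-0.59]]'
python3 - <<'E'
from path import *
o=bot.get_obs();print(o["tool_pos"],ofs(o["tool_pos"][:2]),o["tcp_rot"],o["contact_force"])
E
```

```text
time: 10.25
tool_pos: [619.7, 100.9, 118.7]
tcp_rot: [3.141, 0.0, 3.064]
contact_force: [-0.9, -2.8, 1.5]
grip_width: 18.9
finger_force: 1.6
[619.68886057 100.85499962 118.67236209] [59.80061511 70.87812904] [3.14145187e+00 4.28022234e-05 3.06383256e+00] [-0.93898645 -2.81135659  1.4640481 ]
```

```bash
python3 -m pendant '[[[0,0.02,0],[0,0,0],-0.59],[[0,0.02,0],[0,0,0],-0.59],[[0,0.02,0],[0,0,0],-0.59],[[0.01,0.02,0],[0,0,0],-0.59],[[0,0.02,0],[0,0,0],-0.59],[[0,0,0],[0,0,0],-0.59],[[0,0,0],[0,0,0],-0.59],[[0,0,0],[0,0,0],-0.59],[[0,0,0],[0,0,0],-0.59],[[0,0,0],[0,0,0],-0.59]]'
```

```text
time: 11.08
tool_pos: [620.0, 103.9, 118.6]
tcp_rot: [3.141, -0.0, 3.064]
contact_force: [0.2, 0.7, 0.3]
grip_width: 19.1
finger_force: 0.0
```

```bash
python3 -m pendant '[[[0,0.01,0],[0,0,0],-0.59],[[0,0.01,0],[0,0,0],-0.59],[[0,0.01,0],[0,0,0],-0.59],[[0,0.01,0],[0,0,0],-0.59],[[0,0.01,0],[0,0,0],-0.59],[[0,0.01,0],[0,0,0],-0.59],[[0,0.01,0],[0,0,0],-0.59],[[0,0,0],[0,0,0],-0.59],[[0,0,0],[0,0,0],-0.59],[[0,0,0],[0,0,0],-0.59]]'
```

```text
time: 11.92
tool_pos: [620.0, 106.2, 118.7]
tcp_rot: [3.141, 0.0, 3.064]
contact_force: [0.5, 2.1, 0.3]
grip_width: 18.8
finger_force: 0.8
```

```bash
python3 -m pendant '[[[0,0.01,0],[0,0,0],-0.59],[[0,0.01,0],[0,0,0],-0.59],[[0,0.01,0],[0,0,0],-0.59],[[0,0.01,0],[0,0,0],-0.59],[[0,0.01,0],[0,0,0],-0.59],[[0,0.01,0],[0,0,0],-0.59],[[0,0.01,0],[0,0,0],-0.59],[[0,0,0],[0,0,0],-0.59],[[0,0,0],[0,0,0],-0.59],[[0,0,0],[0,0,0],-0.59]]'
```

```text
time: 12.75
tool_pos: [620.0, 108.2, 118.7]
tcp_rot: [3.141, 0.0, 3.064]
contact_force: [0.3, 2.8, 0.3]
grip_width: 19.1
finger_force: 1.2
```

```bash
python3 -m pendant '[[[0.01,0.01,0],[0,0,0],-0.59],[[0,0.01,0],[0,0,0],-0.59],[[0,0.01,0],[0,0,0],-0.59],[[0,0.01,0],[0,0,0],-0.59],[[0,0.01,0],[0,0,0],-0.59],[[0,0.01,0],[0,0,0],-0.59],[[0,0,0],[0,0,0],-0.59],[[0,0,0],[0,0,0],-0.59],[[0,0,0],[0,0,0],-0.59],[[0,0,0],[0,0,0],-0.59]]'
```

```text
time: 13.58
tool_pos: [620.3, 110.0, 118.7]
tcp_rot: [3.141, 0.0, 3.064]
contact_force: [-0.7, 3.5, 1.1]
grip_width: 18.8
finger_force: 1.7
```

```bash
python3 -m pendant '[[[0,0.01,0],[0,0,0],-0.59],[[0,0.01,0],[0,0,0],-0.59],[[0,0.01,0],[0,0,0],-0.59],[[0,0.01,0],[0,0,0],-0.59],[[0,0.01,0],[0,0,0],-0.59],[[0,0,0],[0,0,0],-0.59],[[0,0,0],[0,0,0],-0.59],[[0,0,0],[0,0,0],-0.59],[[0,0,0],[0,0,0],-0.59],[[0,0,0],[0,0,0],-0.59]]'
```

```text
time: 14.42
tool_pos: [620.3, 111.2, 118.7]
tcp_rot: [3.142, 0.0, 3.064]
contact_force: [-0.2, 1.4, 0.5]
grip_width: 18.9
finger_force: 0.9
```

```bash
python3 -m pendant '[[[0,0.01,0],[0,0,0],-0.59],[[0,0.01,0],[0,0,0],-0.59],[[0,0.01,0],[0,0,0],-0.59],[[0,0.01,0],[0,0,0],-0.59],[[0,0,0],[0,0,0],-0.59],[[0,0,0],[0,0,0],-0.59],[[0,0,0],[0,0,0],-0.59],[[0,0,0],[0,0,0],-0.59],[[0,0,0],[0,0,0],-0.59],[[0,0,0],[0,0,0],-0.59]]'
```

```text
time: 15.25
tool_pos: [620.3, 112.5, 118.7]
tcp_rot: [3.142, 0.0, 3.064]
contact_force: [-0.7, -0.3, -0.1]
grip_width: 18.7
finger_force: 0.0
```

```bash
python3 -m pendant '[[[0,0.01,0],[0,0,0],-0.59],[[0,0.01,0],[0,0,0],-0.59],[[0,0.01,0],[0,0,0],-0.59],[[0,0,0],[0,0,0],-0.59],[[0,0,0],[0,0,0],-0.59],[[0,0,0],[0,0,0],-0.59],[[0,0,0],[0,0,0],-0.59],[[0,0,0],[0,0,0],-0.59],[[0,0,0],[0,0,0],-0.59],[[0,0,0],[0,0,0],-0.59]]'
```

```text
time: 16.08
tool_pos: [620.4, 113.1, 118.7]
tcp_rot: [-3.141, 0.0, 3.064]
contact_force: [1.2, -3.9, 0.5]
grip_width: 18.9
finger_force: 2.1
```

```bash
python3 -m pendant '[[[0,0.01,0],[0,0,0],-0.59],[[0,0.01,0],[0,0,0],-0.59],[[0,0.01,0],[0,0,0],-0.59],[[0,0,0],[0,0,0],-0.59],[[0,0,0],[0,0,0],-0.59],[[0,0,0],[0,0,0],-0.59],[[0,0,0],[0,0,0],-0.59],[[0,0,0],[0,0,0],-0.59],[[0,0,0],[0,0,0],-0.59],[[0,0,0],[0,0,0],-0.59]]'
```

```text
time: 16.92
tool_pos: [620.5, 113.3, 118.8]
tcp_rot: [-3.14, 0.001, 3.064]
contact_force: [1.4, -7.7, 0.3]
grip_width: 18.6
finger_force: 3.5
```

```bash
python3 -m pendant '[[[0,0.01,0],[0,0,0],-0.59],[[0,0.01,0],[0,0,0],-0.59],[[0,0.01,0],[0,0,0],-0.59],[[0,0,0],[0,0,0],-0.59],[[0,0,0],[0,0,0],-0.59],[[0,0,0],[0,0,0],-0.59],[[0,0,0],[0,0,0],-0.59],[[0,0,0],[0,0,0],-0.59],[[0,0,0],[0,0,0],-0.59],[[0,0,0],[0,0,0],-0.59]]'
```

```text
time: 17.75
tool_pos: [620.6, 113.7, 119.0]
tcp_rot: [-3.139, 0.001, 3.064]
contact_force: [2.0, -9.3, 0.7]
grip_width: 18.5
finger_force: 4.4
```

```bash
python3 -c "
from h import *
o=bot.get_obs();print(o['tool_pos'],o['contact_force'],o['moment'])"
```

```text
[620.62301566 113.70295052 118.99228164] [ 2.02312918 -9.31959216  0.6936806 ] [-1.56427971 -0.17199204  0.03156713]
```

```bash
python3 -m pendant '[[[0,0.01,0],[0,0,0],-0.59],[[0,0.01,0],[0,0,0],-0.59],[[0,0.01,0],[0,0,0],-0.59],[[0,0,0],[0,0,0],-0.59],[[0,0,0],[0,0,0],-0.59],[[0,0,0],[0,0,0],-0.59],[[0,0,0],[0,0,0],-0.59],[[0,0,0],[0,0,0],-0.59],[[0,0,0],[0,0,0],-0.59],[[0,0,0],[0,0,0],-0.59]]'
```

```text
time: 18.58
tool_pos: [620.8, 114.1, 119.1]
tcp_rot: [-3.139, 0.001, 3.063]
contact_force: [2.0, -10.5, 2.8]
grip_width: 18.9
finger_force: 5.4
```

```bash
python3 -m pendant '[[[0,0.01,0],[0,0,0],-0.59],[[0,0.01,0],[0,0,0],-0.59],[[0,0.01,0],[0,0,0],-0.59],[[0,0,0],[0,0,0],-0.59],[[0,0,0],[0,0,0],-0.59],[[0,0,0],[0,0,0],-0.59],[[0,0,0],[0,0,0],-0.59],[[0,0,0],[0,0,0],-0.59],[[0,0,0],[0,0,0],-0.59],[[0,0,0],[0,0,0],-0.59]]'
```

```text
time: 19.42
tool_pos: [620.9, 114.5, 119.2]
tcp_rot: [-3.138, 0.001, 3.063]
contact_force: [0.7, -12.1, 3.1]
grip_width: 19.1
finger_force: 6.1
```

```bash
python3 -c "
from h import *
o=bot.get_obs();print(o['tool_pos'],o['contact_force'],o['moment'])"
```

```text
[620.8587296  114.5436999  119.20149389] [  0.69313076 -12.11997959   3.06450214] [-2.16174497 -0.14574052  0.00354937]
```

```bash
python3 -m pendant '[[[0,0.01,0],[0,0,0],-0.59],[[0,0,0],[0,0,0],-0.59],[[0,0,0],[0,0,0],-0.59],[[0,-0.03,0],[0,0,0],-0.59],[[0,-0.03,0],[0,0,0],-0.59],[[0,-0.03,0],[0,0,0],-0.5],[[0,0,0],[0,0,0],-0.3],[[0,0,0],[0,0,0],0],[[0,0,0],[0,0,0],0.1],[[0,0,0],[0,0,0],0.1]]'
```

```text
time: 20.25
tool_pos: [620.0, 115.2, 118.5]
tcp_rot: [3.141, -0.0, 3.064]
contact_force: [0.2, 0.1, -0.0]
grip_width: 45.2
finger_force: 0.0
```

```bash
python3 -m pendant '[[[0,0,0],[0,0,0],0.1],[[0,0,0],[0,0,0],0.1],[[0,0,0],[0,0,0],0.1],[[0,0,0.2],[0,0,0],0.1],[[0,0,0.5],[0,0,0],0.1],[[0,0,0.8],[0,0,0],0.1],[[0,0,0.8],[0,0,0],0.1],[[0,0,0.8],[0,0,0],0.1],[[0,0,0.5],[0,0,0],0.1],[[0,0,0],[0,0,0],0.1]]'
python3 - <<'E'
from path import *
cv2.imwrite("pics/w4.png",bot.capture("wrist"))
C=cam("wrist");print(proj(C,tuple(R@[60,82]+t)+(140,)))
E
```

```text
time: 21.08
tool_pos: [621.9, 114.8, 231.4]
tcp_rot: [3.14, 0.008, 3.064]
contact_force: [-0.4, -0.3, 0.7]
grip_width: 50.5
finger_force: 0.0
(np.float64(278.93664727502176), np.float64(217.6792218651924))
```

View pics/w4.png

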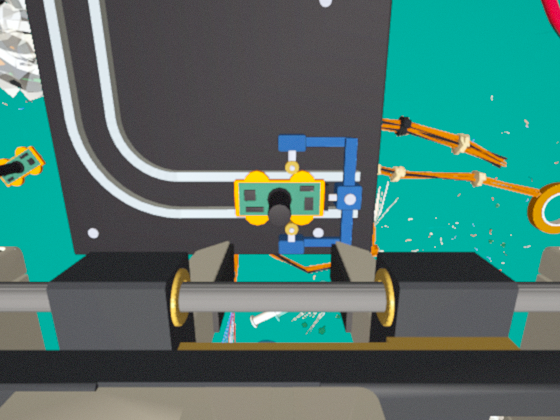

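The carrier stands level at the buffer, knob at (280,205). Both brass rollers (292,168 and 292,230) have sprung in behind the front bulges, and the gripper is clear. I'm handing the job in.

```bash
python3 -c "
from plant import bot
print(bot.close_job())"
```

```text
the job is handed in; nothing more can be done
None
```

I pushed the carrier round the bend, past the rollers and onto the buffer with about 12 N (by force, roughly 0.6–1.4 mm of give), let go and handed in at about 21 s; the last picture shows it caught by both rollers, but no verdict came back.

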